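# Find the high spot of a slicer knife with the dial gauge and brake it there

### The job

The round slicer knife on the checking stand has worn out of round and its highest spot has to be stoned down. Slide the dial gauge up to the knife by its black post until the plunger is pushed in by about 4 mm, then turn the knife slowly by its crank handle with the plunger riding on the rim to find the highest spot (there is a lesser one too), bring its crest under the plunger, and press the red brake pad down until the brake bites firmly, without forcing it. Never run the plunger to the end of its travel, and leave the other things on the worktop where they are.

Things in the scene. Friction and masses are not known exactly. Their poses are not given: they have to be found in the camera images.
- stand: Green cast bench stand, base 110 x 360 mm, fixed; origin on the worktop. Its own +y points from the knife's spindle to the gauge, z up. In this frame (mm) the spindle's vertical axis is at x 0, y -95; the gauge rail runs along the y axis; the plunger meets the true rim at (0, -10, 85). A wide cabinet hangs over the back of the worktop: from world x = 0.68 on, 250 mm up.
- spindle (a joint): Turn of the knife and its crank (rad, counterclockwise from above, no end stops). At 0 the crank handle is on the stand's +y side, nearest the gauge. Turns with a light drag (about 1 N at the handle) and stays where it is left. It does not tell where the high spots lie.
- plunger (a joint): How far the gauge's sprung plunger is pushed in (m): 0 free, 0.010 the end of its travel. About 0.6 N at first, 0.15 N per mm more. The red hand on the dial turns 0.5 rad clockwise per mm from its free position, where it points away from the knife.
- carriage (a joint): Position of the gauge carriage on its rail (m): 0 fully drawn back, growing to 0.050 towards the knife (the stand's -y). At 0 the free plunger tip is 35 mm from the true rim. Needs about 7 N to slide and stays where it is left.
- brake (a joint): Turn of the brake lever (rad): below 0.02 off, growing as the pad is pressed. The pad sinks about 83 mm per rad against about 4 N until the shoe meets the drum, somewhere from 0.05 to 0.29 (its wear varies), where the resistance rises steeply, 2 to 3 N per mm. It bites when pressed there with 8 to 15 N and stays down when left; over 22 N bends it.
- hub_top (a point): Top of the brass nut on the spindle's axis, 111 mm up. The knife below is a flat steel disc of 85 mm radius, 5 mm thick, rim 85 mm up. Two smooth swellings of its rim stand proud, each about 17 degrees either side of its crest: the highest by 2.5 mm, a lesser one by 1.2 mm, some 130 degrees away. Where they lie varies and can hardly be seen; elsewhere the rim runs true.
- crank_grip (a point): Grip point of the upright black crank handle, 23 mm diameter, smooth, free to spin on its pin, from 107 to 144 mm above the worktop; the point is on its axis, 129 mm up, 50 mm from the spindle's axis. The crank arm below it is 104 mm high.
- gauge_post (a point): Grip point of the upright black post at the back of the gauge carriage: 19 mm diameter, top 128 mm above the worktop; the point is on its axis, 111 mm up, over the rail, 122 mm behind the free plunger tip. The dial (61 mm across, face up, 96 mm high) lies between post and plunger, its centre 62 mm from the post.
- plunger_tip (a point): The tip of the plunger, a 6 mm ball, at rim height 85 mm. It moves with the carriage and as the rim pushes it in.
- brake_pad (a point): Middle of the top of the red brake pad, a 24 mm disc on the lever that sticks out from under the knife on the side away from the gauge; about 129 mm from the spindle's axis and 98 mm up when off.
- knife_box: White folding carton, 116 x 98 x 215 mm, origin under its middle; leave alone.
- spray: Blue spray bottle, 55 x 120 x 249 mm, origin under its middle; leave alone.
- brush: Turquoise hand brush, 30 x 85 x 55 mm, origin under its middle; leave alone.
- marker: White marker pen with black cap, 138 x 15 x 16 mm, lying; leave alone.
- scissors: Black-handled scissors, 206 x 84 x 11 mm, lying; leave alone.
- thermometer: White probe thermometer, 178 x 22 x 14 mm, lying; leave alone.
- date_stamp: Black date stamp with a round wooden head, 30 x 44 x 66 mm; leave alone.

How it is judged:
By the outcome, as a careful person would: the job done as asked, in the order asked, and still so for the second after the job is handed in, with the robot touching nothing.
It also fails if it takes over 72 s, if anything falls off the work surface, if the arm or the gripper's body presses on something with over 40 N, if the wrist force passes 120 N, or if a joint passes its speed limit or range.

### The arm

A 7-joint arm with a two-finger parallel gripper is mounted at the origin on a cart in front of the work surface, level with it; the furniture and walls round the work are solid. World frame = base frame: x ahead of the robot, y to its left, z up, the work surface at z = 0. Lengths are in m, angles in rad, forces in N, time in s.
With the tool pointing down it reaches from about 0.35 to 0.9 m from the base axis. Payload 19.9 kg.
Tool frame: the origin (TCP) lies midway between the tips of the shut fingers; the grasp point (between the pads) lies 19 mm behind it (robot.grip_point_offset is the distance from the TCP to the grasp point, in m); z points along the fingers, y is the line along which they close (so a half turn about z gives the same grasp; the last joint's range is limited). The gripper opens to 94 mm and grips with 3 to 60 N. Pads are 16 mm wide; open, the fingers measure 119 mm over their backs; the gripper's body (75 mm by 177 mm) begins 78 mm behind the grasp point.
Start: joints at [-1.278, 0.417, -0.01, 1.614, 0.005, 1.111, -0.053], TCP at [0.205, 0.59, 0.205] pointing down, gripper open.
Joint ranges: [-2.81, 2.81], [-0.39, 2.02], [-1.27, 1.25], [0.06, 2.57], [-1.19, 4.33], [0.19, 2], [-2.82, 2.82]. Speed limits (rad/s): [1.89, 1.89, 2.39, 2.39, 3.01, 3.01, 3.01].

### API

Orientations are given as a unit quaternion [x, y, z, w].
In Python, from station import robot gives the robot as it stands. The module is installed in compiled form; this text tells all that it offers.
- The arm moves only by the tool jog_arm, never from a script. Its argument "targets" is a list that holds one entry, the list of rows, each a list of 7 numbers: the turn, a rotation vector about the world's x, y, z scaled (see below), then the shift along the world's x, y, z scaled (see below), then the gripper's target within -1 to 1 (shut at 1, half-way at 0, fully open at -1). A call has 1 to 5 rows; each row is the pose to reach, as a shift and turn from the pose commanded when the call began, turning the shorter way round; what a row does not reach only later rows make up. The controller multiplies each number of a shift by 80 mm and each number of a turn by pi rad. A row lasts 1/12 s, in which the tool goes at most 41.7 mm and 7.16 degrees, less where a joint would pass 70% of its speed; a pose out of reach is approached as far as the arm can. A call with a number of a shift or a turn outside -1 to 1 is refused whole. A call with a gripper value outside its range is refused whole. The fingers move at their own pace and stop on an object; the grip force is fixed at half the most. Time passes only in rows, so rows that repeat a pose let the fingers close. It gives the time, the measured TCP pose, the force, the opening and the grip force at its end, in the units of the state.
- robot.sense(): the state, without advancing time (a new reading comes with each control period).
- robot.get_image(name): name is "scene" or "top"; returns the picture (400x640x3 uint8, blue, green, red); there is no depth.
- robot.camera_params(name): a dict with "fov_y" (degrees; the focal length in pixels is half the picture's height over the tangent of half this angle, whatever the lens; pixels are square), "cx", "cy" (the principal point, pixels), "dist" ([k1, k2, p1, p2, k3] as OpenCV has them; the pictures are not rectified), "extrinsics" (4x4, takes a point from world to camera coordinates). Camera axes: x right, y up, looking along -z (the intrinsics and any distortion apply to the point x, -y, -z); pixel columns grow to the right and rows downward; lengths in m; the calibration is good to about 2 mm. A picture is of the moment at which its call begins. camera_params takes no time and is no camera call.
- robot.sign_off(): hands the job in; it is judged then, once.
Trained networks look in the newest picture that a camera, given by its name, has taken for a name from the list of things; names that differ only in an ending like _2 or _b are one class to them, and where a whole thing is asked for, a point or a joint stands for the part that bears it (a point fixed in the world has none). Each returns a list of dicts, best first, with "conf" (0 to 1); they miss things now and then, are a little off and sometimes report something else, mostly with a low value. They report only what shows in the picture. A call takes as long as a camera call.
- robot.silhouettes(query, camera): "mask" (400x640 bool, what is visible of it) and "rect" ([left, top, right, bottom] in pixels, round what is visible of it).
The state is a dict: "time": time; "joint_pos": joint angles; "dq": joint speeds; "joint_efforts": joint torques, N m; "ee_pos": TCP position; "tcp_rot": TCP orientation; "wrist_force": force on the tool from outside, world axes, zero at the start; "moment": the same for the moment, N m; "grip_width": finger opening in m; "gripper_force": force on a finger pad.
Only numpy, scipy, OpenCV 4.12 (cv2) and the standard library are available. Lean on these libraries where they do the work, as an engineer would, in place of code of your own. Each camera call takes 0.05 s, during which the arm holds its last target. There are 200 camera calls.

## Working session

There is one attempt and no reset: what is moved stays moved. The work goes in short steps, Python scripts to look and compute and a tool call to move; the robot and the scene stay as the last step left them, time stands still between calls to the robot, and variables do not carry over. Pictures are saved under pics/ and viewed, at most 10 in all, crops included, and the job is handed in when it is done.

Besides the shell and the picture viewer there is one more tool, called after ">>>" as a command line: name --argument value ..., lists and objects as JSON in quotes. jog_arm: Moves the arm, as the interface text tells. Its arguments: {"type":"object","properties":{"targets":{"type":"array","items":{"type":"array","items":{"type":"array","items":{"type":"number"}}}}},"required":["targets"]}

```bash
mkdir -p pics; ls; cat > h.py <<'E'
import numpy as np, cv2
from station import robot
def cam(n):
    p=robot.camera_params(n); f=200/np.tan(np.radians(p['fov_y'])/2)
    K=np.array([[f,0,p['cx']],[0,f,p['cy']],[0,0,1.]]); return K,np.array(p['dist'],float),np.array(p['extrinsics'])
def ray(n,px):
    K,d,E=cam(n); u=cv2.undistortPoints(np.array([[px]],float),K,d)[0,0]
    R,t=E[:3,:3],E[:3,3]; return -R.T@t, R.T@np.array([u[0],-u[1],-1.])
def atz(n,px,z):
    o,v=ray(n,px); return o+v*(z-o[2])/v[2]
def proj(n,P):
    K,d,E=cam(n); c=E[:3,:3]@np.array(P,float)+E[:3,3]
    return cv2.projectPoints(np.array([[c[0],-c[1],-c[2]]]),np.zeros(3),np.zeros(3),K,d)[0][0,0]
def tri(a,b):
    A=[];B=[]
    for n,px in (a,b):
        o,v=ray(n,px); v/=np.linalg.norm(v); M=np.eye(3)-np.outer(v,v); A.append(M);B.append(M@o)
    return np.linalg.lstsq(np.vstack(A),np.hstack(B),rcond=None)[0]
E
python3 - <<'E'
from h import *
np.set_printoptions(precision=4,suppress=True)
for n in('scene','top'):
    cv2.imwrite(f'pics/{n}0.png',robot.get_image(n))
    K,d,E=cam(n); print(n,K[0,0],-E[:3,:3].T@E[:3,3],E[:3,:3].T@[0,0,-1])
    for q in('stand','hub_top','crank_grip','gauge_post','plunger_tip','brake_pad'):
        for r in robot.silhouettes(q,n)[:2]:
            ys,xs=np.nonzero(r['mask']); print(q,round(r['conf'],2),np.round(r['rect']),xs.mean().round(1),ys.mean().round(1))
s=robot.sense();print(s)
E
```

```text
pics
scene 413.45880426413225 [0.9388 1.3014 1.383 ] [-0.224  -0.6673 -0.7103]
stand 0.83 [304. 162. 358. 242.] 329.1 202.2
hub_top 0.64 [305. 170. 344. 199.] 322.8 184.6
gauge_post 0.65 [306. 173. 343. 202.] 323.2 184.8
gauge_post 0.53 [332. 203. 343. 227.] 336.2 213.6
top 380.22173754946175 [0.2094 0.0702 1.3714] [ 0.232   0.0082 -0.9727]
stand 0.68 [275. 189. 398. 236.] 331.8 212.5
hub_top 0.87 [332. 188. 382. 234.] 355.6 211.0
crank_grip 0.41 [347. 192. 354. 199.] 351.3 194.1
gauge_post 0.56 [284. 198. 322. 219.] 302.8 210.4
brake_pad 0.65 [383. 210. 401. 213.] 389.4 211.1
brake_pad 0.48 [332. 186. 380. 236.] 355.7 210.8
{'time': 0.7, 'joint_pos': array([-1.2775,  0.4174, -0.0103,  1.6136,  0.0047,  1.1107, -0.053 ]), 'dq': array([ 0.0007,  0.0002,  0.0007,  0.0007, -0.0014, -0.0009, -0.0003]), 'joint_efforts': array([ -0.0029, -85.0863,   0.6364, -42.624 ,  -0.0489,   0.0138,
         0.0001]), 'ee_pos': array([0.2054, 0.5903, 0.2054]), 'tcp_rot': array([ 0.1666,  0.986 , -0.    ,  0.    ]), 'wrist_force': array([ 0.1269,  0.3347, -0.6225]), 'moment': array([ 0.0317,  0.0529, -0.0547]), 'gripper_force': 0.0, 'grip_width': 0.09442994966925897}
```

```bash
python3 - <<'E'
import cv2
a=cv2.imread('pics/scene0.png')[140:265,250:410];b=cv2.imread('pics/top0.png')[150:275,250:410]
cv2.imwrite('pics/crop0.png',cv2.resize(cv2.vconcat([a,b]),None,fx=2.4*1.0,fy=2.4,interpolation=cv2.INTER_CUBIC))
E
cp pics/top0.png pics/t.png
```

```text
(no output)
```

View pics/top0.png

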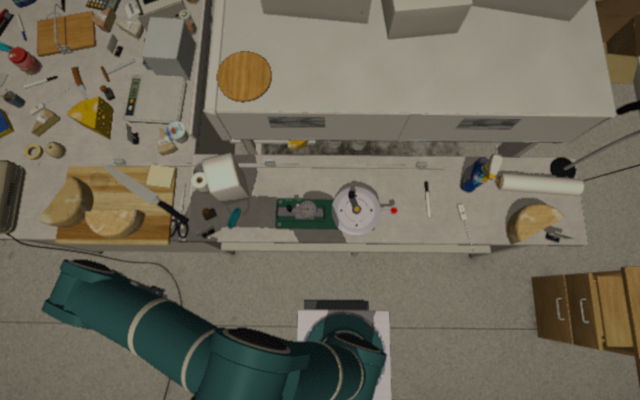

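View pics/crop0.png

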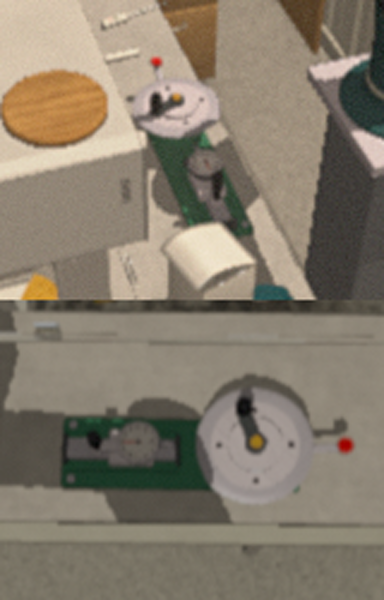

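The top view shows the stand with the gauge on the left (+y) and the knife on the right. The hub is near px (357,209), the crank handle (352,194), the post (290,208) and the red pad (394,210). In the scene view the hub is near (324,181), the post top (340,212), the pad (315,166) and the crank (315,180).

```bash
python3 - <<'E'
from h import *
np.set_printoptions(precision=4,suppress=True)
T={'hub':((323.8,180.8),(356.7,208.8),.111),'post':((340.4,212),(289.6,208.3),.125),'pad':((315,165.8),(393.75,210.4),.098),'crank':((314.6,179.6),(352.1,193.8),.135)}
for k,(s,t,z) in T.items():
    print(k,tri(('scene',s),('top',t)),atz('top',t,z),atz('scene',s,z))
def hsv(n): return cv2.cvtColor(robot.get_image(n),cv2.COLOR_BGR2HSV).astype(int)
for n,w in(('scene',(160,300,190,350)),('top',(180,270,240,410))):
    h=hsv(n)[w[0]:w[2],w[1]:w[3]]
    red=((h[...,0]<8)|(h[...,0]>172))&(h[...,1]>120)&(h[...,2]>80)
    yel=(h[...,0]>15)&(h[...,0]<32)&(h[...,1]>120)&(h[...,2]>80)
    for nm,m in(('red',red),('yel',yel)):
        k,l,st,c=cv2.connectedComponentsWithStats(m.astype(np.uint8))
        for i in range(1,k): 
            px=c[i]+[w[1],w[0]];print(n,nm,st[i,4],px,atz(n,px,.098 if nm=='red' else .109))
    g=h[...,2]; 
    # knife mask: bright & low sat
img=robot.get_image('top')
for q in('spindle','crank_grip','knife_box','marker','thermometer','date_stamp','brush','scissors'):
    r=robot.silhouettes(q,'top')[:1]
    if r: m=r[0]['mask'];ys,xs=np.nonzero(m);print(q,r[0]['conf'],r[0]['rect'],atz('top',(xs.mean(),ys.mean()),.01))
E
```

```text
hub [ 0.4845 -0.0385  0.1028] [ 0.4844 -0.0388  0.111 ] [ 0.486  -0.0286  0.111 ]
post [0.4834 0.1875 0.1182] [0.4807 0.1875 0.125 ] [0.487  0.1926 0.125 ]
pad [ 0.4845 -0.168   0.0887] [ 0.483  -0.1666  0.098 ] [ 0.4874 -0.1571  0.098 ]
crank [ 0.5311 -0.0222  0.1362] [ 0.5305 -0.0218  0.135 ] [ 0.5314 -0.0241  0.135 ]
scene red 14 [314.5    165.2857] [ 0.4885 -0.1615  0.098 ]
scene yel 3 [328. 162.] [ 0.4232 -0.1519  0.109 ]
scene yel 1 [329. 160.] [ 0.4137 -0.1647  0.109 ]
scene yel 50 [334.3 164.8] [ 0.4015 -0.1227  0.109 ]
scene yel 7 [323.     180.2857] [ 0.4877 -0.0352  0.109 ]
top red 34 [393.5 210. ] [ 0.4843 -0.1658  0.098 ]
top yel 28 [356.3214 208.6786] [ 0.4853 -0.0377  0.109 ]
spindle 0.73 [333.7, 187.8, 383.1, 234.6] [ 0.4986 -0.0437  0.01  ]
knife_box 0.64 [201.4, 152.2, 247.8, 207.4] [0.6149 0.4427 0.01  ]
marker 0.71 [422.5, 180.9, 433.0, 219.2] [ 0.545  -0.3079  0.01  ]
date_stamp 0.44 [204.6, 206.0, 216.6, 220.0] [0.483  0.4954 0.01  ]
brush 0.67 [227.3, 209.8, 241.1, 227.3] [0.4672 0.402  0.01  ]
```

>>> jog_arm --targets '[[[0, 0, -0.0787, 0.695, -1, 0, -1], [0, 0, -0.0787, 0.695, -1, 0, -1], [0, 0, -0.0787, 0.695, -1, 0, -1]]]'

```text
time: 1.5
ee_pos: [0.2646, 0.5061, 0.2055]
tcp_rot: [0.293, 0.956, -0.0, 0.001]
wrist_force: [0.4, -0.7, 0.0]
grip_width: 0.0939
gripper_force: 0.0
```

>>> jog_arm --targets '[[[0, 0, -0.0787, 0.695, -1, 0, -1], [0, 0, -0.0787, 0.695, -1, 0, -1], [0, 0, -0.0787, 0.695, -1, 0, -1]]]'

```text
time: 1.75
ee_pos: [0.32, 0.4257, 0.2057]
tcp_rot: [0.409, 0.913, -0.0, 0.001]
wrist_force: [1.0, -0.1, -0.5]
grip_width: 0.0938
gripper_force: 0.0
```

>>> jog_arm --targets '[[[0, 0, -0.0787, 0.695, -1, 0, -1], [0, 0, -0.0787, 0.695, -1, 0, -1], [0, 0, -0.0787, 0.695, -1, 0, -1]]]'

```text
time: 2.0
ee_pos: [0.3753, 0.3456, 0.2058]
tcp_rot: [0.518, 0.855, 0.0, 0.001]
wrist_force: [1.4, -0.3, 1.0]
grip_width: 0.0943
gripper_force: 0.0
```

>>> jog_arm --targets '[[[0, 0, -0.0787, 0.695, -1, 0, -1], [0, 0, -0.0787, 0.695, -1, 0, -1], [0, 0, -0.0787, 0.695, -1, 0, -1]]]'

```text
time: 2.25
ee_pos: [0.4306, 0.2654, 0.2059]
tcp_rot: [0.62, 0.785, 0.0, 0.001]
wrist_force: [0.7, -0.6, -0.3]
grip_width: 0.0938
gripper_force: 0.0
```

>>> jog_arm --targets '[[[0, 0, -0.0787, 0.695, -1, 0, -1], [0, 0, -0.0787, 0.695, -1, 0, -1], [0, 0, -0.0787, 0.695, -1, 0, -1], [0, 0, -0.0787, 0.695, -1, 0, -1]]]'

```text
time: 2.58
ee_pos: [0.4853, 0.1866, 0.2057]
tcp_rot: [0.709, 0.705, 0.0, 0.001]
wrist_force: [0.5, 1.2, 0.2]
grip_width: 0.0936
gripper_force: 0.0
```

```bash
python3 - <<'E'
from h import *
a=robot.get_image('scene');b=robot.get_image('top')
cv2.imwrite('pics/s1.png',a);cv2.imwrite('pics/t1.png',b)
a=a[130:260,260:420];b=b[140:270,250:410]
cv2.imwrite('pics/c1.png',cv2.resize(cv2.hconcat([a,b]),None,fx=2.5,fy=2.5,interpolation=cv2.INTER_CUBIC))
s=robot.sense();print(s['time'],s['ee_pos'],s['tcp_rot'],s['wrist_force'])
E
```

```text
2.6833 [0.48333125 0.19020087 0.20538345] [ 7.07285069e-01  7.06928437e-01 -8.71731822e-05 -9.00484918e-05] [-0.22588283  0.03995535 -0.52515456]
```

View pics/c1.png

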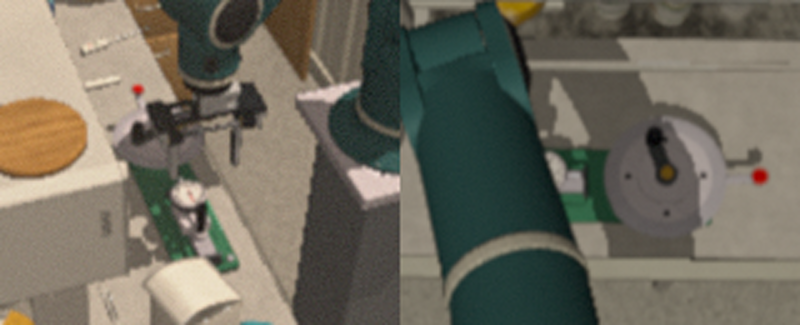

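The right half shows the arm hiding the gauge from the top camera. The scene view, on the left, shows the dial with its red hand at crop (190,195) and the post at (203,220), so the scene camera can be used here. Next I lower the gripper onto the post.

>>> jog_arm --targets '[[[0, 0, 0, 0, -0.01, -1, -1], [0, 0, 0, 0, -0.01, -1, -1], [0, 0, 0, 0, -0.01, -1, -1]]]'

```text
time: 2.93
ee_pos: [0.4796, 0.1895, 0.1201]
tcp_rot: [0.706, 0.708, -0.004, -0.001]
wrist_force: [-1.4, -1.2, -1.2]
grip_width: 0.0939
gripper_force: 0.0
```

>>> jog_arm --targets '[[[0, 0, 0, 0, 0, -0.4, -1], [0, 0, 0, 0, 0, -0.4, -1], [0, 0, 0, 0, 0, -0.4, -1]]]'

```text
time: 3.18
ee_pos: [0.4829, 0.19, 0.0943]
tcp_rot: [0.707, 0.707, -0.001, -0.0]
wrist_force: [-0.8, 0.1, -0.3]
grip_width: 0.0941
gripper_force: 0.0
```

```bash
python3 - <<'E'
from h import *
a=robot.get_image('scene');cv2.imwrite('pics/s2.png',a)
cv2.imwrite('pics/c2.png',cv2.resize(a[150:250,280:400],None,fx=6,fy=6,interpolation=cv2.INTER_CUBIC))
s=robot.sense();print(s['time'],s['ee_pos'],s['wrist_force'],proj('scene',(.483,.19,.128)),proj('scene',s['ee_pos']))
E
```

```text
3.2333 [0.48363104 0.19018508 0.09515902] [ 0.33839595 -0.52813994 -0.3342167 ] [341.10118724 210.87168619] [340.7152146  216.26954206]
```

View pics/c2.png

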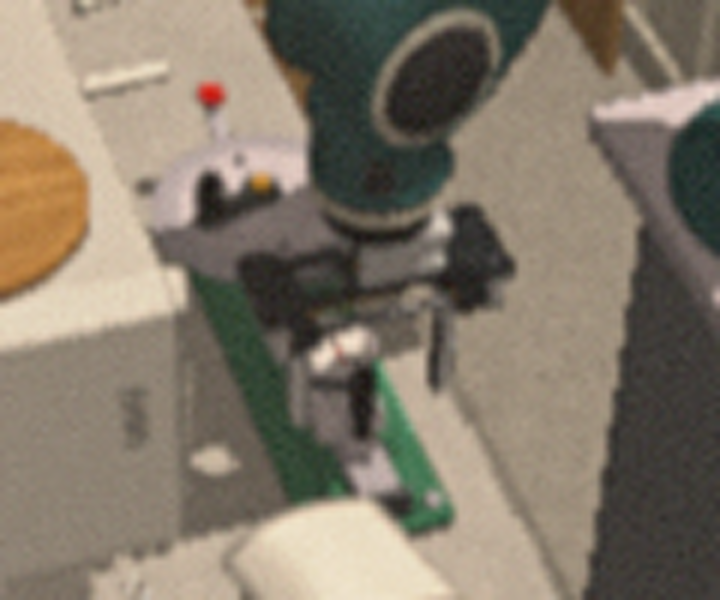

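The post top sits at about px (340,211), which matches the projected (341,211), and it lies between the fingers. Closing the gripper now.

>>> jog_arm --targets '[[[0, 0, 0, 0, 0, 0, 1], [0, 0, 0, 0, 0, 0, 1], [0, 0, 0, 0, 0, 0, 1], [0, 0, 0, 0, 0, 0, 1], [0, 0, 0, 0, 0, 0, 1]]]'

```text
time: 3.65
ee_pos: [0.4835, 0.1896, 0.0939]
tcp_rot: [0.707, 0.707, 0.0, 0.0]
wrist_force: [0.4, -0.1, -0.8]
grip_width: 0.0639
gripper_force: 0.0
```

>>> jog_arm --targets '[[[0, 0, 0, 0, 0, 0, 1], [0, 0, 0, 0, 0, 0, 1], [0, 0, 0, 0, 0, 0, 1]]]'

```text
time: 3.9
ee_pos: [0.4834, 0.1895, 0.0934]
tcp_rot: [0.707, 0.707, -0.0, -0.0]
wrist_force: [0.1, 0.5, -0.6]
grip_width: 0.0442
gripper_force: 0.0
```

>>> jog_arm --targets '[[[0, 0, 0, 0, 0, 0, 1], [0, 0, 0, 0, 0, 0, 1], [0, 0, 0, 0, 0, 0, 1], [0, 0, 0, 0, 0, 0, 1], [0, 0, 0, 0, 0, 0, 1]]]'

```text
time: 4.32
ee_pos: [0.4871, 0.1893, 0.0939]
tcp_rot: [0.708, 0.707, 0.003, 0.002]
wrist_force: [28.0, 1.3, -22.5]
grip_width: 0.0184
gripper_force: 30.0
```

```bash
cat >> h.py <<'E'
def hand(n,c,z=.096,rad=.032):
    """red-hand pixels near dial centre c (world xy) -> vector on the dial plane, m"""
    im=robot.get_image(n).astype(float); W=241; sc=rad*2/(W-1)
    P=np.array([[c[0]-rad+j*sc,c[1]-rad+i*sc,z] for i in range(W) for j in range(W)])
    K,d,E=cam(n); C=P@E[:3,:3].T+E[:3,3]; C[:,1:]*=-1
    m=cv2.projectPoints(C,np.zeros(3),np.zeros(3),K,d)[0].reshape(W,W,2).astype(np.float32)
    return cv2.remap(im.astype(np.uint8),m,None,cv2.INTER_CUBIC)
E
python3 - <<'E'
from h import *
s=robot.sense();print(s['time'],s['ee_pos'],s['wrist_force'],s['gripper_force'],s['grip_width'])
print(proj('scene',(.483,.127,.096)))
r=hand('scene',(.483,.127)); cv2.imwrite('pics/d3.png',cv2.resize(r,None,fx=2,fy=2))
E
```

```text
4.3167 [0.48714401 0.18933235 0.09388839] [ 28.03899132   1.34468299 -22.46796935] 30.00500500202179 0.018422083949872603
[335.83629889 206.01265385]
```

View pics/d3.png

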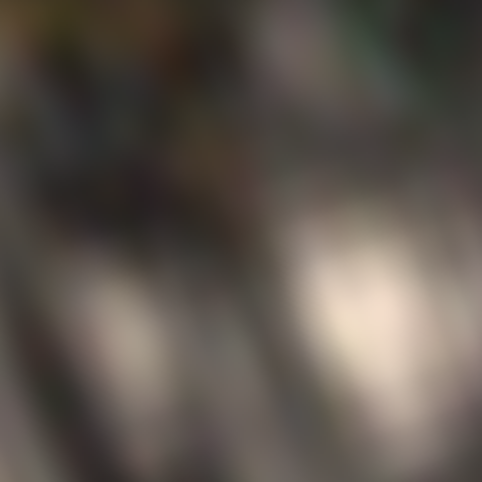

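>>> jog_arm --targets '[[[0, 0, 0, 0.05, 0, 0, 1], [0, 0, 0, 0.05, 0, 0, 1], [0, 0, 0, 0.05, 0, 0, 1]]]'

```text
time: 4.62
ee_pos: [0.4873, 0.1894, 0.0937]
tcp_rot: [0.707, 0.707, -0.0, -0.0]
wrist_force: [-3.0, -1.1, 7.7]
grip_width: 0.0187
gripper_force: 30.0
```

```bash
cat >> h.py <<'E'
def redpx(n,c,r=10,z=.096,img=None):
    """list of reddish pixels (world xy at z, redness) near world c"""
    im=(robot.get_image(n) if img is None else img).astype(float)
    u,v=proj(n,(c[0],c[1],z)).round().astype(int); out=[]
    for y in range(v-r,v+r+1):
        for x in range(u-r,u+r+1):
            b,g,rr=im[y,x]; e=rr-(b+g)/2-.25*(g-b)*2
            out.append((x,y,rr-g,rr))
    return np.array(out).reshape(2*r+1,2*r+1,4)
E
python3 - <<'E'
from h import *
np.set_printoptions(linewidth=200,suppress=True,precision=4)
s=robot.sense();print(s['time'],s['ee_pos'],s['wrist_force'],s['moment'],s['gripper_force'],s['grip_width'])
print('dial c2',atz('scene',(337.5,208),.096))
for im in (cv2.imread('pics/scene0.png'),cv2.imread('pics/s2.png'),None):
    a=redpx('scene',(.487,.127),9,img=im); print(a[0,0,:2]);print(a[...,2].astype(int))
E
```

```text
4.6167 [0.4873 0.1894 0.0937] [-3.0272 -1.0642  7.7428] [-0.3555  0.8216 -0.0677] 30.00152438879013 0.01866687088413856
dial c2 [0.4802 0.1406 0.096 ]
[326. 197.]
[[ -6 -11  -9 -11 -12 -15 -17 -28 -44 -38  -9  11  16  18  19  17  18  12  16]
 [-20 -21 -19 -15 -16 -17 -15 -26 -42 -48 -32  -2  17  19  17  16  15  11  10]
 [-20 -20 -23 -21 -11  -3 -14 -35 -42 -47 -40 -11  10  19  18  12  13  12   6]
 [-16 -15 -22 -16  -8  -6 -13 -38 -41 -39 -37 -20   7  12  10   8   6  10  11]
 [-20 -18 -18 -13  -9   2   2 -18 -15 -19 -20 -17  -4  11   6   9  10   7   8]
 [-16 -14 -17 -18 -11   2   6   4   0   1   0   2  -7   3   9  10   9  11   9]
 [-10 -20 -17 -15 -11   9  11   9   7   9  10  10   5   7   9   9   8   9   5]
 [-16 -15 -15  -7   2   8  13   8  11  13  11   9  12  13   8  14  11   9  11]
 [-15 -10  -4   1   9   7  11  12  13  12  10  12  10  10  12  12  11  12   9]
 [-13  -2   7  13  12   8  16  13  11  18  16  12  12   9  11   8  11  10   9]
 [ -3   4  10  12  10  13  10   9  14  16  20  14  13  12  10   9   8  10  11]
 [ -5   4   5  12  10  11  10  11  12  18  30  17  11  10  11  10  1
[... 2892 characters left out ...]
 7   9   8  14  16  17  15   9   3   5   8   9  12  15  11   4   9]
 [  8   6   6  11  14  16  17  19  22  11   4  10   6   9  17  13   8   5   6]
 [  7   2   5  11  15  17  21  20  19   9   6  10   6   7   7  13   5   8   6]
 [  1  -8  -4  14  17  16  15  20  18   8   6   6  11   6  11   7   7   5   9]
 [-14 -14  -9   5  12  16  17  14  11   3   7   5   7   5   7   2  -3   6   8]
 [-16 -14  -1   0   6   5  13   9  10  11   4   8   8   7   6  -4   4   5   9]
 [-14 -12  -3  12   6   6   3   8   7   5   5   7   4   3   3   3   8   7   7]
 [-15 -15  -9  12  13   9   8   8   8   6   8  13   3   6   5   3   3   9   4]
 [-14 -16  -8   4   9  10  13   9   5   4   6   8   5   3   8   5   2   8   7]]
```

>>> jog_arm --targets '[[[0, 0, 0, 0, -0.06, 0, 1], [0, 0, 0, 0, -0.13, 0, 1], [0, 0, 0, 0, -0.2, 0, 1], [0, 0, 0, 0, -0.27, 0, 1], [0, 0, 0, 0, -0.27, 0, 1]]]'

```text
time: 5.08
ee_pos: [0.4872, 0.1679, 0.0937]
tcp_rot: [0.707, 0.707, 0.0, -0.0]
wrist_force: [-2.0, -0.0, 5.4]
grip_width: 0.0186
gripper_force: 30.0
```

>>> jog_arm --targets '[[[0, 0, 0, 0, 0, 0, -1], [0, 0, 0, 0, 0, 0, -1], [0, 0, 0, 0, 0, 0, -1], [0, 0, 0, 0, 0, 0, -1], [0, 0, 0, 0, 0, 0, -1]]]'

```text
time: 5.5
ee_pos: [0.4873, 0.1679, 0.0933]
tcp_rot: [0.707, 0.707, -0.0, 0.0]
wrist_force: [0.1, 0.6, -0.1]
grip_width: 0.0481
gripper_force: 0.0
```

```bash
python3 - <<'E'
from h import *
np.set_printoptions(linewidth=200,suppress=True,precision=4)
s=robot.sense();print(s['time'],s['ee_pos'],s['wrist_force'],s['moment'],s['gripper_force'],s['grip_width'])
im=robot.get_image('scene');cv2.imwrite('pics/s4.png',im)
a=redpx('scene',(.487,.106),9,img=im); print(a[0,0,:2]);print(a[...,2].astype(int))
E
```

```text
5.5 [0.4873 0.1679 0.0933] [ 0.0821  0.6244 -0.0838] [-0.0539  0.1097  0.0478] 0.0 0.048119092425028986
[324. 194.]
[[  3   7   7   4   4   6   4   2   0   5   3   6   2   4   4   2   3   5  10]
 [  4   9   2   3   3   2  -1   1   5   1   3   7   7   7   4   9  17  10   9]
 [ -1   1   3   2   0   4   4   5   2   5   8   4   7   7   9  13  13  14  11]
 [  1  -1   5   8   2  11   6   9  12  10  14   4  -3   7  15   7  14  12  10]
 [  6   6   6   4  -1   7  11  14  16  19   9  -6  -6   4   9  10   8  11   5]
 [  3   5   1   1   2   4  11  12   9   6   3  -2  -3   4   4   9   1   4   2]
 [  5   1   2  -4  -3   7  10   3   1   5   2  -2   8   3   7   5   7   6   8]
 [  5   1  -4  -2  -2   5  12   7   2  -1   3   4   6  10   8   8  11   7   8]
 [  9   3   3  -1   6   5  13   3   4   3   3   7  10  11  11  11  13  11  10]
 [  5   0   2   5   8  10  11   9   1   5  12   9   9  15  21  17  19   9  14]
 [  7  -4  -6   9  14   9   8   5   7  11  22  16  20  17  19  16  18  11   9]
 [  6 -10  -9  13  12  10   3   7  10  11  23  23  16  19  16  13  13   7   7]
 [ -2 -12  -7  10  14   8   6   9   6  10  17  23  18  11  12   8   0  -2   8]
 [ -3 -12  -3   7  11  15   8   7  11   9   9  23  12  11   7   4  -1  -4   5]
 [-14 -16  -2   7   8   9   8   7  11   8  12  11  10   8   7   8  -9 -21 -13]
 [-22 -19  -6   8  10   6   8   7   8  13   9   9   7   8   2   1 -12 -28 -25]
 [-18 -21  -8   5  11   7   4   8   7   8   9   1   2   1   4   5 -17 -33 -39]
 [-16 -22 -15  -3  12  11  10   5   8   6   7   9   7   4   4   3  -2 -24 -38]
 [-19 -17 -15  -5  11  10   7   9  10   7   6  10   8   7   9   4  -2 -15 -35]]
```

>>> jog_arm --targets '[[[0, 0, 0, 0, 0, 0, -1], [0, 0, 0, 0, 0, 0, -1], [0, 0, 0, 0, 0, 0, -1], [0, 0, 0, 0, 0, 0, -1], [0, 0, 0, 0, 0, 0, -1]]]'

```text
time: 5.97
ee_pos: [0.4874, 0.1679, 0.0934]
tcp_rot: [0.707, 0.707, -0.0, -0.0]
wrist_force: [-1.0, 0.2, -1.1]
grip_width: 0.0856
gripper_force: 0.0
```

```bash
python3 - <<'E'
from h import *
im=np.mean([robot.get_image('scene').astype(float) for _ in range(6)],0).astype(np.uint8);cv2.imwrite('pics/s5.png',im)
f=lambda a,y,x:cv2.resize(a[y-10:y+10,x-13:x+13],None,fx=14,fy=14,interpolation=cv2.INTER_CUBIC)
x,y=proj('scene',(.487,.106,.096)).astype(int);x2,y2=proj('scene',(.487,.1275,.096)).astype(int)
print(x,y,x2,y2)
cv2.imwrite('pics/c5.png',cv2.hconcat([f(cv2.imread('pics/s2.png'),y2,x2),f(im,y,x)]))
E
```

```text
333 202 335 206
```

View pics/c5.png

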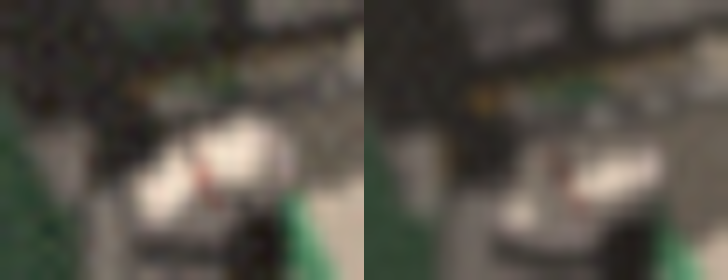

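The hand still points away from the knife in both crops, from about (195,160) to (218,205), so there's no contact yet. I'll regrip and push 5 mm further.

>>> jog_arm --targets '[[[0, 0, 0, 0, 0, 0, 1], [0, 0, 0, 0, 0, 0, 1], [0, 0, 0, 0, 0, 0, 1], [0, 0, 0, 0, 0, 0, 1], [0, 0, 0, 0, 0, 0, 1]]]'

```text
time: 6.68
ee_pos: [0.4874, 0.1679, 0.0934]
tcp_rot: [0.707, 0.707, -0.0, -0.0]
wrist_force: [0.5, 0.1, -0.5]
grip_width: 0.0642
gripper_force: 0.0
```

>>> jog_arm --targets '[[[0, 0, 0, 0, 0, 0, 1], [0, 0, 0, 0, 0, 0, 1], [0, 0, 0, 0, 0, 0, 1], [0, 0, 0, 0, 0, 0, 1], [0, 0, 0, 0, 0, 0, 1]]]'

```text
time: 7.1
ee_pos: [0.4874, 0.1679, 0.0934]
tcp_rot: [0.707, 0.707, -0.0, -0.0]
wrist_force: [0.9, 0.8, 0.9]
grip_width: 0.0309
gripper_force: 0.0
```

>>> jog_arm --targets '[[[0, 0, 0, 0, 0, 0, 1], [0, 0, 0, 0, 0, 0, 1], [0, 0, 0, 0, -0.03, 0, 1], [0, 0, 0, 0, -0.06, 0, 1], [0, 0, 0, 0, -0.06, 0, 1]]]'

```text
time: 7.52
ee_pos: [0.4872, 0.1638, 0.0934]
tcp_rot: [0.707, 0.707, 0.0, -0.0]
wrist_force: [-1.2, 4.6, -0.9]
grip_width: 0.0185
gripper_force: 30.0
```

>>> jog_arm --targets '[[[0, 0, 0, 0, 0, 0, -1], [0, 0, 0, 0, 0, 0, -1], [0, 0, 0, 0, 0, 0, -1], [0, 0, 0, 0, 0, 0, -1], [0, 0, 0, 0, 0, 0, -1]]]'

```text
time: 7.93
ee_pos: [0.4874, 0.1629, 0.0934]
tcp_rot: [0.707, 0.707, -0.0, 0.0]
wrist_force: [0.5, 0.3, 0.1]
grip_width: 0.0478
gripper_force: 0.0
```

>>> jog_arm --targets '[[[0, 0, 0, 0, 0, 0, -1], [0, 0, 0, 0, 0, 0, -1], [0, 0, 0, 0, 0, 0, -1], [0, 0, 0, 0, 0, 0, -1], [0, 0, 0, 0, 0, 0, -1]]]'

```text
time: 8.35
ee_pos: [0.4874, 0.1631, 0.0934]
tcp_rot: [0.707, 0.707, -0.0, -0.0]
wrist_force: [0.1, 0.3, 0.1]
grip_width: 0.0819
gripper_force: 0.0
```

```bash
python3 - <<'E'
from h import *
np.set_printoptions(linewidth=200,suppress=True,precision=4)
im=np.mean([robot.get_image('scene').astype(float) for _ in range(6)],0).astype(np.uint8);cv2.imwrite('pics/s6.png',im)
x,y=proj('scene',(.487,.106,.096)).astype(int);x2,y2=proj('scene',(.487,.101,.096)).astype(int);print(x,y,x2,y2)
for n,c in(('s5',(x,y)),('s6',(x2,y2))):
    a=cv2.imread(f'pics/{n}.png').astype(int)[c[1]-3:c[1]+7,c[0]-4:c[0]+10]; print(a[...,2]-a[...,1]);print(a[...,1])
E
```

```text
333 202 332 202
[[ 13  10   6  -2  -2  -5  -5  -2   2   5   6   6   5   6]
 [  5   7   6   5   5   3   5   6   5   6   6   7   6   6]
 [  2   5   6   7   7   7   6   7   8   8  10  10   8   8]
 [  2   4   7  10  14  10  10  10  11  11  11  13  13   8]
 [  4   4   8  15  17  15  12  12  15  16  17  17  11   8]
 [  4   9   9  11  15  22  17  15  19  19  19  17  12  10]
 [  6  10  12  10  15  23  22  19  18  15  14  10   9   8]
 [ 11  13  13  12  10  19  26  16  13  12   9   2   0   8]
 [ 12  14  16  11  10  14  18  14   8   8   4  -1  -7   7]
 [ 11  15  14  11  11  12  14  10   8   3   4  -7 -19  -7]]
[[ 60  75  83  80  77  73  73  89  85  74  78  98  94  80]
 [ 48  57  73  72  71  68  75 100  97  80  78  85  85  84]
 [ 40  48  61  69  74  76  84  91  94  89  89  91  91  92]
 [ 38  46  75  92  85  91 105 102 113 115 114 118  98  95]
 [ 38  57  93 105  88  88 116 130 155 158 154 155 112  92]
 [ 53  66 101 111  89  93 149 172 197 192 177 157 108  91]
 [ 73  95 117 116 104 115 164 183 183 162 134 112  91  93]
 [104 133 149 123 113 110 115 130 127 108  90  78  80  90]
 [116 152 165 131 112
[... 579 characters left out ...]
  14  13  11  10  11  11   9   7   5   5  -4 -10]
 [  9   8   9  11  11   9  10  10   7   4   4   4 -11 -28]]
[[ 43  50  66  78  77  72  70  66  77  97  85  77  76  84]
 [ 39  38  54  64  71  74  76  87  88  89  81  81  91  89]
 [ 38  39  50  74  88  89  95 108 111 108 101 103 106  97]
 [ 37  40  60  93 106  95 100 113 122 129 144 131 123 100]
 [ 45  52  69  92  96  84  94 122 153 165 179 163 144 106]
 [ 65  78  87  93  94  96 108 131 170 173 164 166 143 105]
 [ 90 100 108 111 112 113 110 114 123 118 108 117 107  91]
 [ 97 106 116 117 114 115 111 100  89  76  72  77  75  79]
 [ 96 107 123 118 113 114 113 106  78  49  41  45  54  80]
 [ 88  79  90  97 100 104 105  94  65  38  30  32  52  91]]
```

```bash
python3 - <<'E'
from h import *
for n,o,rows in(('s5',(329,199),None),('s6',(328,199),None)):
    a=cv2.imread(f'pics/{n}.png').astype(float)[o[1]+2:o[1]+9,o[0]+1:o[0]+9]
    e=a[...,2]-a[...,1]-.09*a[...,1]; e=np.clip(e-3,0,None)
    ys,xs=np.mgrid[:7,:8]; 
    for y,x in zip(*np.nonzero(e>3)):
        p=atz('scene',(x+o[0]+1,y+o[1]+2),.097); print(n,x+o[0]+1,y+o[1]+2,round(e[y,x],1),p[:2].round(4))
E
```

```text
s5 333 202 3.4 [0.4868 0.1008]
s5 333 203 6.1 [0.4889 0.1066]
s5 334 203 4.1 [0.4848 0.108 ]
s5 333 204 4.0 [0.491  0.1124]
s5 334 204 10.6 [0.4868 0.1138]
s5 334 205 9.6 [0.4889 0.1196]
s5 335 205 4.2 [0.4847 0.121 ]
s5 334 206 6.1 [0.4909 0.1253]
s5 335 206 12.6 [0.4868 0.1267]
s5 335 207 5.7 [0.4888 0.1324]
s6 331 203 9.7 [0.4972 0.1039]
s6 332 203 8.4 [0.4931 0.1052]
s6 330 204 4.2 [0.5034 0.1083]
s6 331 204 14.6 [0.4993 0.1097]
s6 332 204 14.5 [0.4951 0.1111]
```

>>> jog_arm --targets '[[[0, 0, 0, 0, 0, 1, -1], [0, 0, 0, 0, 0, 1, -1], [0, 0, 0, 0, 0, 1, -1]]]'

```text
time: 8.9
ee_pos: [0.4901, 0.1637, 0.1794]
tcp_rot: [0.707, 0.707, 0.004, 0.001]
wrist_force: [1.0, 0.5, 0.1]
grip_width: 0.094
gripper_force: 0.0
```

>>> jog_arm --targets '[[[0, 0, 0, 0.27, -1, 0.1, -1], [0, 0, 0, 0.27, -1, 0.1, -1], [0, 0, 0, 0.27, -1, 0.1, -1]]]'

```text
time: 9.15
ee_pos: [0.5107, 0.076, 0.1827]
tcp_rot: [0.71, 0.704, 0.0, 0.001]
wrist_force: [-0.1, -1.1, 0.3]
grip_width: 0.0939
gripper_force: 0.0
```

>>> jog_arm --targets '[[[0, 0, 0, 0.27, -1, 0, -1], [0, 0, 0, 0.27, -1, 0, -1], [0, 0, 0, 0.27, -1, 0, -1]]]'

```text
time: 9.4
ee_pos: [0.5316, -0.0045, 0.1819]
tcp_rot: [0.71, 0.704, -0.0, 0.001]
wrist_force: [0.4, -1.0, 0.2]
grip_width: 0.094
gripper_force: 0.0
```

>>> jog_arm --targets '[[[0, 0, 0, 0, -0.325, 0, -1], [0, 0, 0, 0, -0.325, 0, -1], [0, 0, 0, 0, -0.325, 0, -1], [0, 0, 0, 0, -0.325, 0, -1]]]'

```text
time: 9.73
ee_pos: [0.5305, -0.0225, 0.1814]
tcp_rot: [0.707, 0.707, 0.0, -0.0]
wrist_force: [0.9, 0.7, -0.1]
grip_width: 0.094
gripper_force: 0.0
```

```bash
python3 - <<'E'
from h import *
G=lambda n:np.mean([robot.get_image(n).astype(float) for _ in range(4)],0).astype(np.uint8)
a=G('scene');b=G('top');cv2.imwrite('pics/s7.png',a);cv2.imwrite('pics/t7.png',b)
cv2.imwrite('pics/c7.png',cv2.resize(cv2.hconcat([a[160:230,290:370],b[180:250,270:390][:, :80]]),None,fx=5,fy=5,interpolation=cv2.INTER_CUBIC))
s=robot.sense();print(s['time'],s['ee_pos'],s['wrist_force'])
E
```

```text
10.1333 [ 0.53054817 -0.02261853  0.18142444] [ 0.33728698  0.42495237 -0.7509046 ]
```

View pics/c7.png

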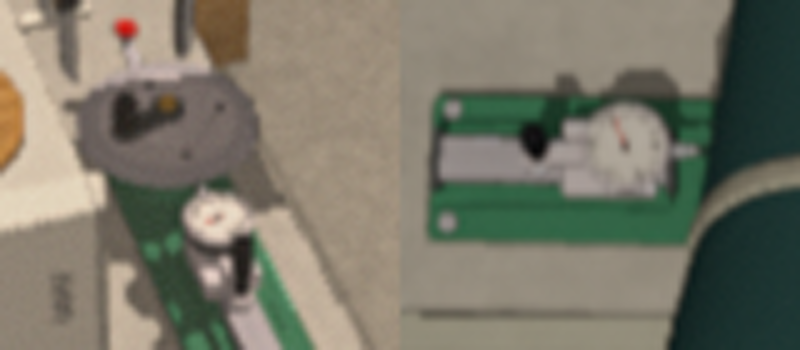

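The top half is clear. The dial centre is near crop (626,145) and the red hand points to (614,122), so it has turned about 62° clockwise, or roughly 2.2 mm. I'll measure this numerically.

```bash
cat >> h.py <<'E'
def G(n,k=3): return np.mean([robot.get_image(n).astype(float) for _ in range(k)],0)
def rect(im,n,c,z,rad=.036,W=145):
    sc=2*rad/(W-1); g=np.arange(W)*sc-rad
    X,Y=np.meshgrid(g,g); P=np.stack([c[0]+X,c[1]+Y,0*X+z],-1).reshape(-1,3)
    K,d,E=cam(n); C=P@E[:3,:3].T+E[:3,3]; C[:,1:]*=-1
    m=cv2.projectPoints(C,np.zeros(3),np.zeros(3),K,d)[0].reshape(W,W,2).astype(np.float32)
    return cv2.remap(im.astype(np.float32),m,None,cv2.INTER_LINEAR),X,Y
def dial(im,n,c,z=.096):
    """hand angle clockwise from +y (rad) about the dial centre found from its white face"""
    r,X,Y=rect(im,n,c,z)
    e=r[...,2]-r[...,1]; base=np.median(e[np.hypot(X,Y)<.02]); w=np.clip(e-base-8,0,None); w[np.hypot(X,Y)>.026]=0
    mx,my=(w*X).sum()/w.sum(),(w*Y).sum()/w.sum()
    A=np.cov(np.array([X[w>0],Y[w>0]]),aweights=w[w>0]); v=np.linalg.eigh(A)[1][:,1]
    ax=np.arctan2(v[0],v[1])
    return np.arctan2(mx,my), np.hypot(mx,my)*1e3, ax%np.pi, w.sum()
E
python3 - <<'E'
from h import *
for n in('top','scene'):
  im=cv2.imread(f'pics/{n[0]}7.png').astype(float)
  c=np.array([.485,.101]); z=.096
  for it in range(6):  # white-face centroid
    r,X,Y=rect(im,n,c,z); g=r.min(-1); m=(g>(150 if n=='top' else 150))&(np.hypot(X,Y)<.034)
    k,l,st,cc=cv2.connectedComponentsWithStats(cv2.morphologyEx(m.astype(np.uint8),cv2.MORPH_CLOSE,np.ones((25,25),np.uint8)))
    i=1+st[1:,4].argmax(); 
    el=cv2.minEnclosingCircle(np.argwhere(l==i)[:,::-1].astype(np.float32)); c=c+(np.array(el[0])-72)*.0005
  print(n,c,el[1]*.5,[np.round(v,3) for v in dial(im,n,c)])
E
```

```text
top [0.48560493 0.10290508] 19.16954231262207 [np.float64(1.1), np.float64(11.861), np.float64(1.254), np.float32(3230.249)]
scene [0.48021496 0.10725222] 39.19507598876953 [np.float64(1.523), np.float64(16.437), np.float64(0.75), np.float32(3204.558)]
```

>>> jog_arm --targets '[[[0, 0, 0, -0.27, 1, 0, 0], [0, 0, 0, -0.27, 1, 0, 0], [0, 0, 0, -0.27, 1, 0, 0]]]'

```text
time: 10.38
ee_pos: [0.5073, 0.0642, 0.1811]
tcp_rot: [0.705, 0.71, 0.0, -0.001]
wrist_force: [-0.8, 1.3, -0.3]
grip_width: 0.0773
gripper_force: 0.0
```

>>> jog_arm --targets '[[[0, 0, 0, -0.27, 1, 0, 0], [0, 0, 0, -0.27, 1, 0, 0], [0, 0, 0, -0.27, 1, 0, 0]]]'

```text
time: 10.63
ee_pos: [0.4853, 0.1444, 0.1812]
tcp_rot: [0.704, 0.71, 0.0, -0.001]
wrist_force: [-0.6, 1.2, 0.7]
grip_width: 0.0574
gripper_force: 0.0
```

>>> jog_arm --targets '[[[0, 0, 0, 0, 0.32, 0, 0], [0, 0, 0, 0, 0.32, -0.1, 0], [0, 0, 0, 0, 0.32, -0.1, 0]]]'

```text
time: 10.88
ee_pos: [0.4867, 0.1636, 0.1724]
tcp_rot: [0.706, 0.708, -0.001, -0.0]
wrist_force: [0.0, -0.6, -0.9]
grip_width: 0.0472
gripper_force: 0.0
```

>>> jog_arm --targets '[[[0, 0, 0, 0, 0, -1, 0], [0, 0, 0, 0, 0, -1, 0], [0, 0, 0, 0, 0, -1, 0], [0, 0, 0, 0, 0, -1, 0]]]'

```text
time: 11.22
ee_pos: [0.4867, 0.1614, 0.0931]
tcp_rot: [0.708, 0.707, -0.002, -0.0]
wrist_force: [-0.5, -0.4, 2.6]
grip_width: 0.0469
gripper_force: 0.0
```

>>> jog_arm --targets '[[[0, 0, 0, 0, 0, 0, 1], [0, 0, 0, 0, 0, 0, 1], [0, 0, 0, 0, 0, 0, 1], [0, 0, 0, 0, 0, 0, 1], [0, 0, 0, 0, 0, 0, 1]]]'

```text
time: 11.63
ee_pos: [0.4872, 0.163, 0.0943]
tcp_rot: [0.707, 0.707, 0.0, -0.0]
wrist_force: [-1.5, -1.5, 20.3]
grip_width: 0.0184
gripper_force: 30.0
```

>>> jog_arm --targets '[[[0, 0, 0, 0, 0, 0, 1], [0, 0, 0, 0, 0, 0, 1]]]'

```text
time: 11.8
ee_pos: [0.4872, 0.163, 0.0943]
tcp_rot: [0.707, 0.707, 0.0, -0.0]
wrist_force: [-6.5, -0.7, 14.0]
grip_width: 0.0185
gripper_force: 30.0
```

>>> jog_arm --targets '[[[0, 0, 0, 0, -0.022, 0, 1], [0, 0, 0, 0, -0.022, 0, 1], [0, 0, 0, 0, -0.022, 0, 1], [0, 0, 0, 0, -0.022, 0, 1]]]'

```text
time: 12.13
ee_pos: [0.4872, 0.1621, 0.0944]
tcp_rot: [0.707, 0.707, 0.001, -0.001]
wrist_force: [-6.6, 4.5, 11.6]
grip_width: 0.0185
gripper_force: 30.0
```

>>> jog_arm --targets '[[[0, 0, 0, 0, 0, 0, 0], [0, 0, 0, 0, 0, 0, 0], [0, 0, 0, 0, 0, 0, 0], [0, 0, 0, 0, 0, 0, 0]]]'

```text
time: 12.47
ee_pos: [0.4874, 0.1608, 0.0935]
tcp_rot: [0.707, 0.707, 0.0, 0.0]
wrist_force: [-0.2, -0.4, -0.5]
grip_width: 0.0413
gripper_force: 0.0
```

>>> jog_arm --targets '[[[0, 0, 0, 0, 0, 1, 0], [0, 0, 0, 0, 0, 1, 0], [0, 0, 0, 0, 0, 1, 0]]]'

```text
time: 12.72
ee_pos: [0.4901, 0.1614, 0.1794]
tcp_rot: [0.707, 0.707, 0.004, 0.001]
wrist_force: [1.4, -0.3, 1.0]
grip_width: 0.0466
gripper_force: 0.0
```

>>> jog_arm --targets '[[[0, 0, 0, 0.29, -1, 0.1, 0], [0, 0, 0, 0.29, -1, 0.1, 0], [0, 0, 0, 0.29, -1, 0.1, 0]]]'

```text
time: 12.97
ee_pos: [0.5123, 0.0738, 0.1827]
tcp_rot: [0.71, 0.704, 0.0, 0.001]
wrist_force: [0.4, -2.0, 0.5]
grip_width: 0.0469
gripper_force: 0.0
```

>>> jog_arm --targets '[[[0, 0, 0, 0.29, -1, 0, 0], [0, 0, 0, 0.29, -1, 0, 0], [0, 0, 0, 0.29, -1, 0, 0], [0, 0, 0, 0.29, -1, 0, 0]]]'

```text
time: 13.3
ee_pos: [0.534, -0.0016, 0.1814]
tcp_rot: [0.709, 0.706, -0.0, 0.0]
wrist_force: [-0.5, 1.4, 0.1]
grip_width: 0.0471
gripper_force: 0.0
```

```bash
python3 - <<'E'
from h import *
b=G('top',4);cv2.imwrite('pics/t8.png',b);a=G('scene',2);cv2.imwrite('pics/s8.png',a)
s=robot.sense();print(s['time'],s['ee_pos'],s['wrist_force'])
for c in ((.4856,.1007),(.487,.1007),(.4856,.102)): print(np.round(dial(b,'top',c),3),np.round(dial(cv2.imread('pics/t7.png').astype(float),'top',(c[0],c[1]+.0018)),3))
# crank handle & hub
for n,im in(('top',b),('scene',a)):
  h=cv2.cvtColor(im.astype(np.uint8),cv2.COLOR_BGR2HSV).astype(int)
  u,v=proj(n,(.487,-.037,.11)).astype(int); w=h[v-25:v+25,u-25:u+25]
  y=(w[...,0]>13)&(w[...,0]<32)&(w[...,1]>110)&(w[...,2]>70); k,l,st,c=cv2.connectedComponentsWithStats(y.astype(np.uint8))
  for i in range(1,k): print(n,'hub',st[i,4],c[i]+[u-25,v-25],atz(n,c[i]+[u-25,v-25],.109))
  d=w[...,2]<38; k,l,st,c=cv2.connectedComponentsWithStats(d.astype(np.uint8))
  for i in range(1,k):
    if st[i,4]>8: print(n,'dark',st[i],c[i]+[u-25,v-25],atz(n,c[i]+[u-25,v-25],.135))
E
```

```text
13.6 [0.53364837 0.00190067 0.18141516] [ 0.58087307 -0.06239574  0.08454568]
[1.376000e+00 1.293200e+01 1.555000e+00 1.999368e+03] [1.070000e+00 1.206000e+01 1.254000e+00 3.236729e+03]
[1.353000e+00 1.155900e+01 1.555000e+00 1.995406e+03] [1.008000e+00 1.085100e+01 1.254000e+00 3.231318e+03]
[1.476000e+00 1.273000e+01 1.554000e+00 1.993461e+03] [1.170000e+00 1.149500e+01 1.254000e+00 3.221529e+03]
scene hub 10 [329.5 154.8] [ 0.39829243 -0.20178669  0.109     ]
scene hub 139 [333.99280576 163.58273381] [ 0.39982772 -0.13167522  0.109     ]
scene hub 3 [310.         157.66666667] [ 0.49571729 -0.21062539  0.109     ]
scene hub 9 [323. 180.] [ 0.48707799 -0.03700421  0.109     ][ WARN:0@1.964] global loadsave.cpp:1063 imwrite_ Unsupported depth image for selected encoder is fallbacked to CV_8U.
```

>>> jog_arm --targets '[[[0, 0, 0, -0.29, 1, 0, 0], [0, 0, 0, -0.29, 1, 0, 0], [0, 0, 0, -0.29, 1, 0, 0]]]'

```text
time: 13.85
ee_pos: [0.5085, 0.0887, 0.1811]
tcp_rot: [0.704, 0.71, 0.0, -0.001]
wrist_force: [0.5, 1.7, 0.3]
grip_width: 0.0471
gripper_force: 0.0
```

>>> jog_arm --targets '[[[0, 0, 0, -0.29, 1, -0.1, 0], [0, 0, 0, -0.29, 1, -0.1, 0], [0, 0, 0, -0.29, 1, -0.1, 0], [0, 0, 0, -0.29, 1, -0.1, 0]]]'

```text
time: 14.18
ee_pos: [0.4863, 0.1637, 0.1732]
tcp_rot: [0.705, 0.709, -0.0, -0.0]
wrist_force: [0.6, -1.0, -0.4]
grip_width: 0.0471
gripper_force: 0.0
```

>>> jog_arm --targets '[[[0, 0, 0, 0, 0, -1, 0], [0, 0, 0, 0, 0, -1, 0], [0, 0, 0, 0, 0, -1, 0], [0, 0, 0, 0, 0, -1, 0]]]'

```text
time: 14.52
ee_pos: [0.4868, 0.1599, 0.0931]
tcp_rot: [0.708, 0.707, -0.002, -0.0]
wrist_force: [0.1, 0.0, 0.2]
grip_width: 0.0471
gripper_force: 0.0
```

>>> jog_arm --targets '[[[0, 0, 0, 0, 0, 0, 1], [0, 0, 0, 0, 0, 0, 1], [0, 0, 0, 0, 0, 0, 1], [0, 0, 0, 0, 0, 0, 1], [0, 0, 0, 0, 0, 0, 1]]]'

```text
time: 14.93
ee_pos: [0.4872, 0.1612, 0.0943]
tcp_rot: [0.707, 0.707, 0.0, -0.0]
wrist_force: [-2.6, -1.7, 20.5]
grip_width: 0.0183
gripper_force: 30.0
```

>>> jog_arm --targets '[[[0, 0, 0, 0, -0.024, 0, 1], [0, 0, 0, 0, -0.024, 0, 1], [0, 0, 0, 0, -0.024, 0, 1], [0, 0, 0, 0, -0.024, 0, 1], [0, 0, 0, 0, -0.024, 0, 1]]]'

```text
time: 15.35
ee_pos: [0.4872, 0.1601, 0.0944]
tcp_rot: [0.707, 0.707, 0.001, -0.001]
wrist_force: [-6.7, 5.0, 13.0]
grip_width: 0.0186
gripper_force: 30.0
```

>>> jog_arm --targets '[[[0, 0, 0, 0, 0, 0, 0], [0, 0, 0, 0, 0, 0, 0], [0, 0, 0, 0, 0, 0, 0], [0, 0, 0, 0, 0, 0, 0]]]'

```text
time: 15.68
ee_pos: [0.4874, 0.1589, 0.0935]
tcp_rot: [0.707, 0.707, -0.0, 0.0]
wrist_force: [0.4, 0.1, 0.2]
grip_width: 0.0419
gripper_force: 0.0
```

>>> jog_arm --targets '[[[0, 0, 0, 0, 0, 1, 0], [0, 0, 0, 0, 0, 1, 0], [0, 0, 0, 0, 0, 1, 0]]]'

```text
time: 15.93
ee_pos: [0.4901, 0.1595, 0.1794]
tcp_rot: [0.707, 0.707, 0.004, 0.001]
wrist_force: [1.1, 1.4, 0.6]
grip_width: 0.0471
gripper_force: 0.0
```

>>> jog_arm --targets '[[[0, 0, 0, 0.29, -1, 0.1, 0], [0, 0, 0, 0.29, -1, 0.1, 0], [0, 0, 0, 0.29, -1, 0.1, 0]]]'

```text
time: 16.18
ee_pos: [0.5123, 0.0719, 0.1827]
tcp_rot: [0.71, 0.704, 0.0, 0.001]
wrist_force: [0.6, -1.6, -0.2]
grip_width: 0.047
gripper_force: 0.0
```

>>> jog_arm --targets '[[[0, 0, 0, 0.29, -1, 0, 0], [0, 0, 0, 0.29, -1, 0, 0], [0, 0, 0, 0.29, -1, 0, 0]]]'

```text
time: 16.43
ee_pos: [0.5348, -0.0088, 0.1819]
tcp_rot: [0.71, 0.704, -0.0, 0.001]
wrist_force: [0.8, -0.5, 0.1]
grip_width: 0.0469
gripper_force: 0.0
```

>>> jog_arm --targets '[[[0, 0, 0, 0, -0.25, 0, 0], [0, 0, 0, 0, -0.25, 0, 0], [0, 0, 0, 0, -0.25, 0, 0]]]'

```text
time: 16.68
ee_pos: [0.5337, -0.0219, 0.1814]
tcp_rot: [0.708, 0.706, -0.0, 0.0]
wrist_force: [1.0, 0.4, -0.6]
grip_width: 0.047
gripper_force: 0.0
```

```bash
python3 - <<'E'
from h import *
b=G('top',4).astype(np.uint8);cv2.imwrite('pics/t9.png',b);a=G('scene',2).astype(np.uint8);cv2.imwrite('pics/s9.png',a)
s=robot.sense();print(s['time'],s['ee_pos'],s['wrist_force'])
for c in ((.4856,.0997),(.487,.0997),(.4856,.101)): print(np.round(dial(b.astype(float),'top',c),3))
print(proj('scene',(.534,-.021,.144)),proj('scene',s['ee_pos']))
cv2.imwrite('pics/c9.png',cv2.resize(cv2.hconcat([a[150:220,290:370],b[180:250,270:350]]),None,fx=5,fy=5,interpolation=cv2.INTER_CUBIC))
E
```

```text
16.9833 [ 0.53376744 -0.02031118  0.18144305] [ 0.11354647 -0.53130375 -0.38022219]
[1.897000e+00 1.375500e+01 2.069000e+00 2.463899e+03]
[1.932000e+00 1.244600e+01 2.068000e+00 2.446883e+03]
[1.983000e+00 1.421900e+01 2.068000e+00 2.481776e+03]
[314.22758868 178.67472237] [314.22101806 172.43808827]
```

View pics/c9.png

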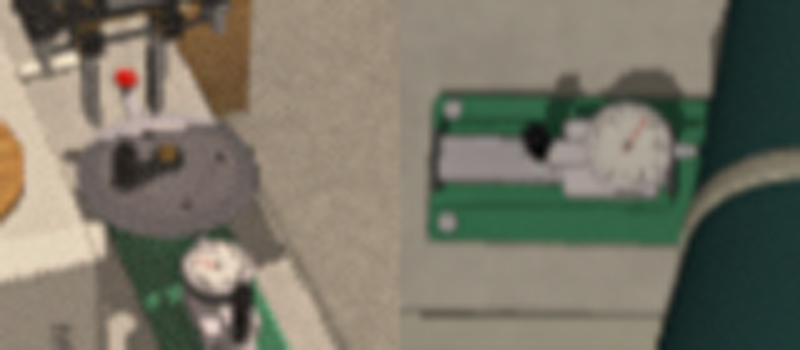

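The dial now reads about 2.0 rad, or 4 mm. The handle in the scene view is at px (314.6,180), as predicted, so I'll grip it.

>>> jog_arm --targets '[[[0, 0, 0, 0, 0, -0.85, 0], [0, 0, 0, 0, 0, -0.85, 0], [0, 0, 0, 0, 0, -0.85, 0], [0, 0, 0, 0, 0, -0.85, 0]]]'

```text
time: 17.32
ee_pos: [0.5333, -0.0209, 0.1133]
tcp_rot: [0.707, 0.707, -0.001, -0.001]
wrist_force: [-0.0, 0.2, 1.2]
grip_width: 0.0469
gripper_force: 0.0
```

>>> jog_arm --targets '[[[0, 0, 0, 0, 0, 0, 1], [0, 0, 0, 0, 0, 0, 1], [0, 0, 0, 0, 0, 0, 1], [0, 0, 0, 0, 0, 0, 1], [0, 0, 0, 0, 0, 0, 1]]]'

```text
time: 17.73
ee_pos: [0.5336, -0.0211, 0.1143]
tcp_rot: [0.707, 0.707, 0.0, -0.0]
wrist_force: [-6.5, -0.2, 9.1]
grip_width: 0.0223
gripper_force: 30.0
```

```bash
python3 - <<'E'
from h import *
b=G('top',1);s=robot.sense();print(s['time'],s['ee_pos'],s['wrist_force'],s['grip_width'])
print(np.round(dial(b,'top',(.4856,.1)),3))
E
```

```text
17.7833 [ 0.53356888 -0.02118241  0.11424943] [-6.7215674  -0.52538533  9.58065578] 0.022513262376609635
[   1.907   12.241    2.117 1681.898]
```

```bash
cat > m.py <<'E'
from h import *
import sys,json
s=robot.sense(); c=(.4858,.1001)
b=G('top',1); t=dial(b,'top',c); a=G('scene',1)
i=int(s['time']*100); cv2.imwrite(f'pics/mt{i}.png',b.astype(np.uint8)); cv2.imwrite(f'pics/ms{i}.png',a.astype(np.uint8))
print(i,s['ee_pos'].round(4),s['wrist_force'].round(1),np.round(t,2))
E
cat > rows.py <<'E'
import sys,numpy as np
f0,f1,st=map(float,sys.argv[1:4]); f=f0
while abs(f1-f)>1e-6:
    g=f+st; P=lambda q:.625*np.array([np.cos(np.radians(q))-np.cos(np.radians(f)),np.sin(np.radians(q))-np.sin(np.radians(f))])
    print(f,'->',g,[P(f+st*k/4).round(3).tolist() for k in (1,2,3,4)]); f=g
E
python3 rows.py 20 -60 -10; python3 m.py
```

```text
20.0 -> 10.0 [[0.009, -0.026], [0.016, -0.052], [0.023, -0.078], [0.028, -0.105]]
10.0 -> 0.0 [[0.004, -0.027], [0.007, -0.054], [0.009, -0.081], [0.009, -0.109]]
0.0 -> -10.0 [[-0.001, -0.027], [-0.002, -0.054], [-0.005, -0.082], [-0.009, -0.109]]
-10.0 -> -20.0 [[-0.005, -0.027], [-0.012, -0.053], [-0.019, -0.079], [-0.028, -0.105]]
-20.0 -> -30.0 [[-0.01, -0.025], [-0.021, -0.05], [-0.033, -0.075], [-0.046, -0.099]]
-30.0 -> -40.0 [[-0.014, -0.023], [-0.029, -0.046], [-0.045, -0.068], [-0.062, -0.089]]
-40.0 -> -50.0 [[-0.018, -0.021], [-0.037, -0.04], [-0.057, -0.059], [-0.077, -0.077]]
-50.0 -> -60.0 [[-0.021, -0.017], [-0.043, -0.033], [-0.066, -0.048], [-0.089, -0.062]]
1778 [ 0.5336 -0.0212  0.1142] [-6.7 -0.5  9.6] [1.91000e+00 1.16400e+01 2.12000e+00 1.97731e+03]
```

>>> jog_arm --targets '[[[0, 0, 0, 0.009, -0.026, 0, 1], [0, 0, 0, 0.016, -0.052, 0, 1], [0, 0, 0, 0.023, -0.078, 0, 1], [0, 0, 0, 0.028, -0.105, 0, 1], [0, 0, 0, 0.028, -0.105, 0, 1]]]'

```text
time: 18.3
ee_pos: [0.5358, -0.0299, 0.1143]
tcp_rot: [0.707, 0.707, -0.0, -0.0]
wrist_force: [-6.0, -2.4, 9.7]
grip_width: 0.0229
gripper_force: 30.0
```

```bash
python3 m.py
```

```text
1830 [ 0.5358 -0.0299  0.1143] [-6.  -2.4  9.7] [1.91000e+00 1.15900e+01 2.13000e+00 1.91579e+03]
```

>>> jog_arm --targets '[[[0, 0, 0, 0.004, -0.027, 0, 1], [0, 0, 0, 0.007, -0.054, 0, 1], [0, 0, 0, 0.009, -0.081, 0, 1], [0, 0, 0, 0.009, -0.109, 0, 1], [0, 0, 0, 0.009, -0.109, 0, 1]]]'

```text
time: 18.82
ee_pos: [0.5363, -0.0384, 0.1142]
tcp_rot: [0.707, 0.707, -0.0, -0.0]
wrist_force: [-8.8, -0.8, 11.4]
grip_width: 0.0226
gripper_force: 30.0
```

```bash
python3 m.py
```

```text
1881 [ 0.5363 -0.0384  0.1142] [-8.8 -0.8 11.4] [1.92000e+00 1.33200e+01 2.08000e+00 2.61585e+03]
```

>>> jog_arm --targets '[[[0, 0, 0, -0.001, -0.027, 0, 1], [0, 0, 0, -0.002, -0.054, 0, 1], [0, 0, 0, -0.005, -0.082, 0, 1], [0, 0, 0, -0.009, -0.109, 0, 1], [0, 0, 0, -0.009, -0.109, 0, 1]]]'

```text
time: 19.33
ee_pos: [0.5355, -0.0468, 0.1143]
tcp_rot: [0.707, 0.707, 0.0, -0.001]
wrist_force: [-9.4, 2.0, 12.4]
grip_width: 0.0225
gripper_force: 30.0
```

```bash
python3 m.py
```

```text
1933 [ 0.5355 -0.0468  0.1143] [-9.4  2.  12.4] [  2.41  12.71   2.59 806.25]
```

>>> jog_arm --targets '[[[0, 0, 0, -0.007, -0.027, 0, 1], [0, 0, 0, -0.014, -0.053, 0, 1], [0, 0, 0, -0.021, -0.079, 0, 1], [0, 0, 0, -0.03, -0.105, 0, 1], [0, 0, 0, -0.03, -0.105, 0, 1]]]'

```text
time: 19.85
ee_pos: [0.5331, -0.055, 0.1142]
tcp_rot: [0.707, 0.707, 0.0, -0.001]
wrist_force: [-7.6, 2.8, 11.7]
grip_width: 0.0224
gripper_force: 30.0
```

```bash
python3 m.py
```

```text
1985 [ 0.5331 -0.055   0.1142] [-7.6  2.8 11.7] [-2.99000e+00  1.17200e+01  1.60000e-01  1.76537e+03]
```

>>> jog_arm --targets '[[[0, 0, 0, -0.01, -0.025, 0, 1], [0, 0, 0, -0.021, -0.05, 0, 1], [0, 0, 0, -0.033, -0.075, 0, 1], [0, 0, 0, -0.046, -0.099, 0, 1], [0, 0, 0, -0.046, -0.099, 0, 1]]]'

```text
time: 20.37
ee_pos: [0.5295, -0.0627, 0.1142]
tcp_rot: [0.707, 0.707, 0.0, -0.001]
wrist_force: [-7.6, 3.7, 11.1]
grip_width: 0.0227
gripper_force: 30.0
```

```bash
python3 m.py
```

```text
2036 [ 0.5295 -0.0627  0.1142] [-7.6  3.7 11.1] [-3.03000e+00  1.24000e+01  1.60000e-01  2.11362e+03]
```

>>> jog_arm --targets '[[[0, 0, 0, -0.014, -0.023, 0, 1], [0, 0, 0, -0.029, -0.046, 0, 1], [0, 0, 0, -0.045, -0.068, 0, 1], [0, 0, 0, -0.062, -0.089, 0, 1], [0, 0, 0, -0.062, -0.089, 0, 1]]]'

```text
time: 20.88
ee_pos: [0.5246, -0.0697, 0.1142]
tcp_rot: [0.707, 0.707, 0.0, -0.001]
wrist_force: [-7.5, 5.2, 11.0]
grip_width: 0.0223
gripper_force: 30.0
```

```bash
python3 m.py; python3 rows.py -50 -190 -10
```

```text
2088 [ 0.5246 -0.0697  0.1142] [-7.5  5.2 11. ] [2.25000e+00 8.89000e+00 2.48000e+00 2.29277e+03]
-50.0 -> -60.0 [[-0.021, -0.017], [-0.043, -0.033], [-0.066, -0.048], [-0.089, -0.062]]
-60.0 -> -70.0 [[-0.024, -0.013], [-0.048, -0.025], [-0.073, -0.036], [-0.099, -0.046]]
-70.0 -> -80.0 [[-0.026, -0.009], [-0.052, -0.016], [-0.078, -0.023], [-0.105, -0.028]]
-80.0 -> -90.0 [[-0.027, -0.004], [-0.054, -0.007], [-0.081, -0.009], [-0.109, -0.009]]
-90.0 -> -100.0 [[-0.027, 0.001], [-0.054, 0.002], [-0.082, 0.005], [-0.109, 0.009]]
-100.0 -> -110.0 [[-0.027, 0.005], [-0.053, 0.012], [-0.079, 0.019], [-0.105, 0.028]]
-110.0 -> -120.0 [[-0.025, 0.01], [-0.05, 0.021], [-0.075, 0.033], [-0.099, 0.046]]
-120.0 -> -130.0 [[-0.023, 0.014], [-0.046, 0.029], [-0.068, 0.045], [-0.089, 0.062]]
-130.0 -> -140.0 [[-0.021, 0.018], [-0.04, 0.037], [-0.059, 0.057], [-0.077, 0.077]]
-140.0 -> -150.0 [[-0.017, 0.021], [-0.033, 0.043], [-0.048, 0.066], [-0.062, 0.089]]
-150.0 -> -160.0 [[-0.013, 0.024], [-0.025, 0.048], [-0.036, 0.073], [-0.046, 0.099]]
-160.0 -> -170.0 [[-0.009, 0.026], [-0.016, 0.052], [-0.023, 0.078], [-0.028, 0.105]]
-170.0 -> -180.0 [[-0.004, 0.027], [-0.007, 0.054], [-0.009, 0.081], [-0.009, 0.109]]
-180.0 -> -190.0 [[0.001, 0.027], [0.002, 0.054], [0.005, 0.082], [0.009, 0.109]]
```

>>> jog_arm --targets '[[[0, 0, 0, -0.018, -0.021, 0, 1], [0, 0, 0, -0.037, -0.04, 0, 1], [0, 0, 0, -0.057, -0.059, 0, 1], [0, 0, 0, -0.077, -0.077, 0, 1], [0, 0, 0, -0.077, -0.077, 0, 1]]]'

```text
time: 21.4
ee_pos: [0.5187, -0.0756, 0.1143]
tcp_rot: [0.707, 0.707, 0.001, -0.001]
wrist_force: [-5.6, 5.1, 9.6]
grip_width: 0.0225
gripper_force: 30.0
```

```bash
python3 m.py
```

```text
2140 [ 0.5187 -0.0756  0.1143] [-5.6  5.1  9.6] [1.85000e+00 1.03500e+01 2.02000e+00 2.87136e+03]
```

A swelling about 2.6 mm high is centred near φ = −25°, so this is the highest one, since the lesser is only 1.2 mm. I'll turn back over it in finer steps.

```bash
sed -i "s/b=G('top',1)/b=G('top',4)/; s/a=G('scene',1)/a=b/" m.py; echo ok
```

```text
ok
```

>>> jog_arm --targets '[[[0, 0, 0, 0.026, 0.031, 0, 1], [0, 0, 0, 0.054, 0.062, 0, 1], [0, 0, 0, 0.082, 0.091, 0, 1], [0, 0, 0, 0.11, 0.12, 0, 1], [0, 0, 0, 0.11, 0.12, 0, 1]]]'

```text
time: 21.92
ee_pos: [0.5276, -0.0657, 0.1143]
tcp_rot: [0.707, 0.707, 0.0, -0.001]
wrist_force: [-6.5, 6.1, 11.7]
grip_width: 0.0224
gripper_force: 30.0
```

```bash
python3 m.py
```

```text
2191 [ 0.5276 -0.0657  0.1143] [-6.5  6.1 11.7] [   3.03    9.38    3.01 1376.09]
```

>>> jog_arm --targets '[[[0, 0, 0, 0.014, 0.023, 0, 1], [0, 0, 0, 0.028, 0.047, 0, 1], [0, 0, 0, 0.042, 0.07, 0, 1], [0, 0, 0, 0.055, 0.094, 0, 1], [0, 0, 0, 0.055, 0.094, 0, 1]]]'

```text
time: 22.53
ee_pos: [0.5317, -0.0585, 0.1142]
tcp_rot: [0.707, 0.707, 0.0, -0.001]
wrist_force: [-7.9, 4.8, 12.2]
grip_width: 0.0223
gripper_force: 30.0
```

```bash
python3 m.py
```

```text
2253 [ 0.5317 -0.0585  0.1142] [-7.9  4.8 12.2] [-2.95000e+00  1.13500e+01  4.00000e-02  2.50025e+03]
```

>>> jog_arm --targets '[[[0, 0, 0, 0.011, 0.026, 0, 1], [0, 0, 0, 0.021, 0.051, 0, 1], [0, 0, 0, 0.03, 0.077, 0, 1], [0, 0, 0, 0.037, 0.102, 0, 1], [0, 0, 0, 0.037, 0.102, 0, 1]]]'

```text
time: 23.15
ee_pos: [0.5345, -0.0506, 0.1142]
tcp_rot: [0.707, 0.707, 0.0, -0.001]
wrist_force: [-7.7, 2.4, 12.4]
grip_width: 0.0222
gripper_force: 30.0
```

```bash
python3 m.py
```

```text
2315 [ 0.5345 -0.0506  0.1142] [-7.7  2.4 12.4] [   2.9     9.61    2.8  2579.57]
```

>>> jog_arm --targets '[[[0, 0, 0, -0.007, -0.026, 0, 1], [0, 0, 0, -0.016, -0.052, 0, 1], [0, 0, 0, -0.026, -0.078, 0, 1], [0, 0, 0, -0.038, -0.104, 0, 1], [0, 0, 0, -0.038, -0.104, 0, 1]]]'

```text
time: 23.77
ee_pos: [0.5314, -0.0591, 0.1142]
tcp_rot: [0.707, 0.707, 0.0, -0.001]
wrist_force: [-8.1, 3.4, 12.8]
grip_width: 0.0228
gripper_force: 30.0
```

```bash
python3 m.py
```

```text
2376 [ 0.5314 -0.0591  0.1142] [-8.1  3.4 12.8] [-2.9500e+00  1.1470e+01  5.0000e-02  2.4814e+03]
```

>>> jog_arm --targets '[[[0, 0, 0, 0, 0, 0, 0], [0, 0, 0, 0, 0, 0, 0], [0, 0, 0, 0, 0, 0, 0], [0, 0, 0, 0, 0, 0, 0]]]'

```text
time: 24.3
ee_pos: [0.5321, -0.0595, 0.1136]
tcp_rot: [0.707, 0.707, 0.0, 0.0]
wrist_force: [-0.4, 0.0, 0.3]
grip_width: 0.0449
gripper_force: 0.0
```

>>> jog_arm --targets '[[[0, 0, 0, 0, 0, 1, 0], [0, 0, 0, 0, 0, 1, 0], [0, 0, 0, 0, 0, 1, 0]]]'

```text
time: 24.55
ee_pos: [0.5347, -0.0602, 0.1996]
tcp_rot: [0.707, 0.707, 0.003, 0.003]
wrist_force: [0.6, 0.6, 1.3]
grip_width: 0.0467
gripper_force: 0.0
```

>>> jog_arm --targets '[[[0, 0, 0, -0.29, -0.675, 0, 1], [0, 0, 0, -0.29, -0.675, 0, 1], [0, 0, 0, -0.29, -0.675, 0, 1]]]'

```text
time: 24.8
ee_pos: [0.5073, -0.1173, 0.1939]
tcp_rot: [0.709, 0.705, -0.0, 0.0]
wrist_force: [0.3, -1.3, 0.6]
grip_width: 0.0306
gripper_force: 0.0
```

>>> jog_arm --targets '[[[0, 0, 0, -0.29, -0.675, 0, 1], [0, 0, 0, -0.29, -0.675, 0, 1], [0, 0, 0, -0.29, -0.675, 0, 1], [0, 0, 0, -0.29, -0.675, 0, 1]]]'

```text
time: 25.13
ee_pos: [0.4854, -0.168, 0.1935]
tcp_rot: [0.708, 0.706, 0.0, 0.0]
wrist_force: [-0.3, 0.6, 0.1]
grip_width: 0.0039
gripper_force: 0.0
```

```bash
python3 m.py; python3 - <<'E'
from h import *
a=G('scene',2).astype(np.uint8); cv2.imwrite('pics/s10.png',a)
b=G('top',1).astype(np.uint8); cv2.imwrite('pics/t10.png',b)
for n,im in(('scene',a),('top',b)):
  h=cv2.cvtColor(im,cv2.COLOR_BGR2HSV).astype(int)
  u,v=proj(n,(.486,-.1665,.098)).astype(int); w=h[v-12:v+12,u-12:u+12]
  m=((w[...,0]<8)|(w[...,0]>172))&(w[...,1]>120)&(w[...,2]>80)
  if m.any():
    p=np.argwhere(m).mean(0)[::-1]+[u-12,v-12]; print(n,m.sum(),p,atz(n,p,.098))
cv2.imwrite('pics/c10.png',cv2.resize(cv2.hconcat([a[130:210,270:350],b[170:250,310:400]]),None,fx=4.5,fy=4.5,interpolation=cv2.INTER_CUBIC))
E
```

```text
2513 [ 0.4854 -0.168   0.1935] [-0.3  0.6  0.1] [-2.93000e+00  1.03500e+01  6.00000e-02  2.51494e+03]
scene 14 [314.5        165.28571429] [ 0.48850696 -0.16152736  0.098     ]
```

View pics/c10.png

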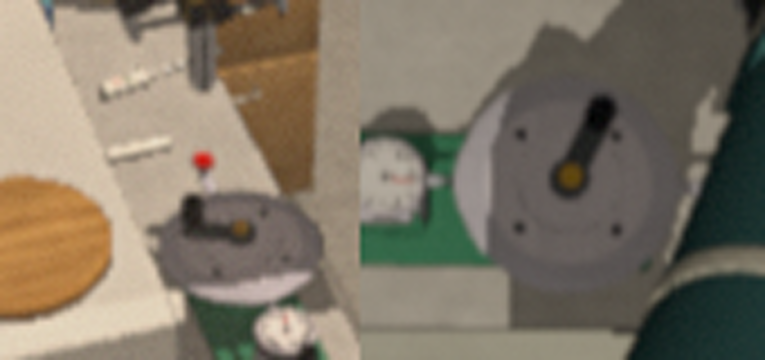

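The dial hand stayed on the crest, pointing right towards the knife, after I released the handle. The red pad is directly under the shut fingers in the scene view, at crop (203,160). I'll go down and press gently.

>>> jog_arm --targets '[[[0, 0, 0, 0.005, 0.01, -1, 1], [0, 0, 0, 0.005, 0.01, -1, 1], [0, 0, 0, 0.005, 0.01, -1, 1], [0, 0, 0, 0.005, 0.01, -1, 1]]]'

```text
time: 25.82
ee_pos: [0.4851, -0.1666, 0.113]
tcp_rot: [0.707, 0.707, -0.001, -0.001]
wrist_force: [0.3, 0.4, 0.8]
grip_width: 0.0002
gripper_force: 0.0
```

>>> jog_arm --targets '[[[0, 0, 0, 0, 0, -0.06, 1], [0, 0, 0, 0, 0, -0.11, 1], [0, 0, 0, 0, 0, -0.16, 1], [0, 0, 0, 0, 0, -0.2, 1], [0, 0, 0, 0, 0, -0.2, 1]]]'

```text
time: 26.23
ee_pos: [0.4862, -0.1668, 0.0976]
tcp_rot: [0.707, 0.707, 0.0, 0.0]
wrist_force: [0.9, -1.0, 0.2]
grip_width: 0.0004
gripper_force: 0.0
```

>>> jog_arm --targets '[[[0, 0, 0, 0, 0, -0.015, 1], [0, 0, 0, 0, 0, -0.03, 1], [0, 0, 0, 0, 0, -0.045, 1], [0, 0, 0, 0, 0, -0.06, 1], [0, 0, 0, 0, 0, -0.06, 1]]]'

```text
time: 26.65
ee_pos: [0.4863, -0.1675, 0.093]
tcp_rot: [0.707, 0.707, 0.0, 0.001]
wrist_force: [0.7, -3.5, 4.4]
grip_width: 0.0002
gripper_force: 2.1
```

>>> jog_arm --targets '[[[0, 0, 0, 0, 0, -0.01, 1], [0, 0, 0, 0, 0, -0.02, 1], [0, 0, 0, 0, 0, -0.03, 1], [0, 0, 0, 0, 0, -0.03, 1]]]'

```text
time: 26.98
ee_pos: [0.4862, -0.1669, 0.0904]
tcp_rot: [0.707, 0.707, 0.0, 0.0]
wrist_force: [1.4, -3.0, 4.3]
grip_width: 0.0003
gripper_force: 2.2
```

>>> jog_arm --targets '[[[0, 0, 0, 0, 0, -0.01, 1], [0, 0, 0, 0, 0, -0.02, 1], [0, 0, 0, 0, 0, -0.03, 1], [0, 0, 0, 0, 0, -0.03, 1]]]'

```text
time: 27.32
ee_pos: [0.4859, -0.1666, 0.0877]
tcp_rot: [0.707, 0.707, -0.0, -0.0]
wrist_force: [1.7, -2.0, 3.8]
grip_width: 0.0003
gripper_force: 1.8
```

Still in free travel at about 4 N; continuing.

>>> jog_arm --targets '[[[0, 0, 0, 0, 0, -0.01, 1], [0, 0, 0, 0, 0, -0.02, 1], [0, 0, 0, 0, 0, -0.03, 1], [0, 0, 0, 0, 0, -0.03, 1]]]'

```text
time: 27.65
ee_pos: [0.4858, -0.1666, 0.0852]
tcp_rot: [0.707, 0.707, -0.0, -0.0]
wrist_force: [1.2, -3.6, 3.2]
grip_width: 0.0008
gripper_force: 1.7
```

>>> jog_arm --targets '[[[0, 0, 0, 0, 0, -0.01, 1], [0, 0, 0, 0, 0, -0.02, 1], [0, 0, 0, 0, 0, -0.02, 1]]]'

```text
time: 27.9
ee_pos: [0.4859, -0.1668, 0.0837]
tcp_rot: [0.707, 0.707, -0.0, 0.0]
wrist_force: [-0.7, -3.9, 5.3]
grip_width: 0.0003
gripper_force: 2.5
```

>>> jog_arm --targets '[[[0, 0, 0, 0, 0, -0.01, 1], [0, 0, 0, 0, 0, -0.02, 1], [0, 0, 0, 0, 0, -0.02, 1]]]'

```text
time: 28.15
ee_pos: [0.4859, -0.1672, 0.0823]
tcp_rot: [0.707, 0.707, -0.0, 0.0]
wrist_force: [-0.5, -5.7, 8.4]
grip_width: 0.0004
gripper_force: 4.1
```

>>> jog_arm --targets '[[[0, 0, 0, 0, 0, -0.01, 1], [0, 0, 0, 0, 0, -0.02, 1], [0, 0, 0, 0, 0, -0.02, 1]]]'

```text
time: 28.4
ee_pos: [0.486, -0.1673, 0.0808]
tcp_rot: [0.707, 0.707, -0.0, 0.0]
wrist_force: [-1.0, -6.4, 10.3]
grip_width: 0.0007
gripper_force: 4.9
```

>>> jog_arm --targets '[[[0, 0, 0, 0, 0, -0.004, 1], [0, 0, 0, 0, 0, -0.004, 1], [0, 0, 0, 0, 0, -0.004, 1], [0, 0, 0, 0, 0, -0.004, 1]]]'

```text
time: 28.73
ee_pos: [0.486, -0.1674, 0.0806]
tcp_rot: [0.707, 0.707, -0.0, 0.0]
wrist_force: [-0.9, -5.7, 10.4]
grip_width: 0.0007
gripper_force: 5.3
```

>>> jog_arm --targets '[[[0, 0, 0, 0, 0, -0.007, 1], [0, 0, 0, 0, 0, -0.007, 1], [0, 0, 0, 0, 0, -0.007, 1], [0, 0, 0, 0, 0, -0.007, 1]]]'

```text
time: 29.07
ee_pos: [0.4861, -0.1675, 0.0801]
tcp_rot: [0.707, 0.707, -0.0, 0.001]
wrist_force: [-1.8, -5.9, 12.8]
grip_width: 0.0005
gripper_force: 5.8
```

>>> jog_arm --targets '[[[0, 0, 0, 0, 0, 0.2, 1], [0, 0, 0, 0, 0, 0.6, 1], [0, 0, 0, 0, 0, 1, 1], [0, 0, 0, 0, 0, 1, 1]]]'

```text
time: 29.4
ee_pos: [0.4876, -0.167, 0.1641]
tcp_rot: [0.707, 0.707, 0.002, 0.002]
wrist_force: [1.3, 0.2, 0.2]
grip_width: 0.0006
gripper_force: 0.0
```

>>> jog_arm --targets '[[[0, 0, 0, 0, 0, 0.6, 1], [0, 0, 0, 0, 0, 0.6, 1], [0, 0, 0, 0, 0, 0.6, 1], [0, 0, 0, 0, 0, 0.6, 1]]]'

```text
time: 29.73
ee_pos: [0.4858, -0.1661, 0.2075]
tcp_rot: [0.707, 0.707, 0.0, -0.0]
wrist_force: [-0.3, -0.2, -0.4]
grip_width: 0.0005
gripper_force: 0.0
```

```bash
python3 m.py; python3 - <<'E'
from h import *
a=G('scene',2).astype(np.uint8)
h=cv2.cvtColor(a,cv2.COLOR_BGR2HSV).astype(int); u,v=proj('scene',(.486,-.1665,.085)).astype(int); w=h[v-12:v+12,u-12:u+12]
m=((w[...,0]<8)|(w[...,0]>172))&(w[...,1]>120)&(w[...,2]>80)
p=np.argwhere(m).mean(0)[::-1]+[u-12,v-12]; print('pad',m.sum(),p,proj('scene',(.486,-.1665,.098)),proj('scene',(.486,-.1665,.081)))
E
```

```text
2973 [ 0.4858 -0.1661  0.2075] [-0.3 -0.2 -0.4] [-2.92000e+00  9.63000e+00  8.00000e-02  1.85759e+03]
pad 8 [314.5 167.5] [314.68227204 164.54793128] [314.72254781 167.2474338 ]
```

```bash
python3 -c "
from station import robot
print(robot.sign_off())"
```

```text
the job is handed in; nothing more can be done
None
```

The job is handed in: plunger pushed in about 4 mm, the highest spot's crest (about 2.6 mm proud) under the plunger, and the brake pressed with 12.8 N and staying down; I stopped turning once that height ruled out the 1.2 mm lesser spot.

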